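# Set out the reference picture for the sorting camera

## Robot

A 6-joint arm with a two-finger parallel gripper is mounted at the origin on a cart in front of the work surface, level with it; the furniture and walls round the work are solid. World frame = base frame: x ahead of the robot, y to its left, z up, the work surface at z = 0. Lengths are in m, angles in rad, forces in N, time in s.
With the tool pointing down it reaches from about 0.275 to 0.875 m from the base axis. Payload 12.5 kg.
Tool frame: the origin (TCP) lies midway between the tips of the shut fingers; the grasp point (between the pads) lies 19 mm behind it (tcp_to_grasp is the distance from the TCP to the grasp point, in m); z points along the fingers, y is the line along which they close (so a half turn about z gives the same grasp; the last joint's range is limited). The gripper opens to 85 mm and grips with 20 to 120 N. Pads are 22 mm wide; open, the fingers measure 114 mm over their backs; the gripper's body (76 mm by 85 mm) begins 54 mm behind the grasp point. The pads swing forward as they close: fully open they stand 13 mm farther back than shut.
Start: joints at [1.227, 0.351, 1.652, -0, 1.139, -0.085], TCP at [0.141, 0.532, 0.231] pointing down, gripper open.
Joint ranges: [-2.75, 2.75], [-0.79, 2.1], [0.01, 2.65], [-1.57, 4.71], [0.07, 3.14], [-2.87, 2.87]. Speed limits (rad/s): [2.22, 2.22, 2.79, 3.14, 3.14, 3.14].

## Interface

Orientations are given as [roll, pitch, yaw] about the fixed x, y, z axes, in that order (R = Rz(yaw) Ry(pitch) Rx(roll)).
In Python, from workcell import get_obs, capture, camera_info, sign_off, tcp_to_grasp gives the robot as it stands.
- The arm moves only by the tool drive_tool, never from a script. Its argument "increments" is a list of rows, each a list of 7 numbers: the turn, a rotation vector about the tool's x, y, z in units of 6 degrees (1.0 is 6 degrees), then the shift along the tool's x, y, z in units of 25 mm (1.0 is 25 mm), then the opening, from 0 (shut) to 1 (fully open). A call has 1 to 10 rows; each row is the pose to reach, as a shift and turn from the pose commanded when the call began, along the tool's axes at that moment; what a row does not reach only later rows make up. A row lasts 1/12 s, in which the tool goes at most 41.7 mm and 7.16 degrees, less where a joint would pass 70% of its speed; a pose out of reach is approached as far as the arm can. A call with a gripper value outside its range is refused whole. The fingers move at their own pace and stop on an object; "squeeze" is the grip in N (left out, the last holds). Time passes only in rows, so rows that repeat a pose let the fingers close. It gives the time, the measured TCP pose, the force, the opening and the grip force at its end, in the units of the state.
- get_obs(): the state, without advancing time (a new reading comes with each control period).
- capture(name): name is "scene" or "top" or "wrist"; returns (picture, depth): 420x560x3 uint8, red, green, blue; 420x560 float32, m along the optical axis (not along the pixel's ray), 0 where there is no reading.
- camera_info(name): a dict with "fx", "fy", "cx", "cy" (pixels), "camera_from_world" (4x4, takes a point from world to camera coordinates). Camera axes: x right, y down, z forward; pixel columns grow to the right and rows downward; lengths in m; the calibration is good to about 2 mm. A picture is of the moment at which its call begins: read the wrist's pose just before it. camera_info takes no time and is no camera call; for the wrist camera it gives the pose at the moment of the call.
- sign_off(): hands the job in; it is judged then, once.
The state is a dict: "time_s": time; "joints": joint angles; "dq": joint speeds; "effort": joint torques, N m; "position": TCP position; "tcp_rot": TCP orientation; "ft_force": force on the tool from outside, world axes, zero at the start; "moment": the same for the moment, N m; "width": opening from 0.0 (shut) to 1.0 (fully open); "gripper_force": force on a finger pad.
Only numpy, scipy, OpenCV 4.12 (cv2) and the standard library are available. Lean on these libraries where they do the work, as an engineer would, in place of code of your own. Each camera call takes 0.05 s, during which the arm holds its last target. There are 200 camera calls.

## Task

Set out the camera's reference picture on the dark steel plate, where the ring gauge and the black lens already stand on a white line: stand the white plastic spacer on the line midway between the two, the gauge block in front of the ring gauge with its long side parallel to the line, and the flanged bushing in front of the lens (in front: on the wide, robot side of the line). Leave 25 mm clear between the block and the ring gauge, and 25 mm between the bushing's foot and the lens, each straight across from its partner. Then lay the brass collar flat on the middle of the gauge block's top; everything stays upright as it stands now.

Things in the scene. Friction and masses are not known exactly. Their poses are not given: they have to be found in the camera images.
- picture_plate: Dark steel plate, 122 x 184 x 8 mm, fixed on the worktop. A thin white line runs along its top, 36 mm from the far long edge and 86 mm from the near one. Origin: on the plate's underside below the middle of that line; the top is at z = +8 mm. y axis: along the line, to the left; x axis: across it, away from the robot (so -x is 'in front'). z up.
- ring_gauge: Steel ring gauge, a broad ring of 51 mm outer diameter, 16 mm high, lying flat and fixed on the plate's line, 60 mm to one side of the line's middle; which side (left or right) changes from start to start. Origin: centre of its underside, on the plate's top; axes parallel to the plate's.
- spare_lens: Black camera lens, 37 mm diameter, 47 mm high, standing upright and fixed on the plate's line, 60 mm from the line's middle on the other side from the ring gauge. Origin: centre of its underside, on the plate's top; axes parallel to the plate's. (A fixed black machine plate hangs 0.45 m above the worktop close beyond the steel plate: keep the wrist low there.)
- gauge_block: Loose steel gauge block with two dark holes in its long sides, 25 mm (its x) by 50 mm (its y) by 30 mm high. Stands on the worktop at a random yaw. Origin: centre of its underside.
- collar_brass: Loose plain brass collar (short ring), 30 mm outer diameter, 13 mm high, lying flat on the worktop. Origin: centre of its underside, z up along its bore.
- spacer_pom: Loose off-white plastic spacer (plain ring without a flange), 32 mm outer diameter, 16 mm high, lying flat on the worktop. Origin: centre of its underside, z up along its bore.
- bushing_a: Loose grey steel flanged bushing, 24 mm high: a 34 mm flange at its foot, 6 mm thick, and above it a 26 mm round body, by which to grip it. Stands on its flange on the worktop. Origin: centre of its underside, z up along its bore.
There are look-alikes about, which are no part of the job. What is shaped like the gauge_block but blue is not meant. What is shaped like the spacer_pom but red is not meant.

How it is judged:
At the end, for the whole second after the job is handed in: All upright, at rest, on the plate: spacer within 12 mm of the line's middle in x and y; block 63 mm in front of the ring gauge, bushing 60.5 mm in front of the lens (centres, x and y within 12 mm), block within 0.25 rad of the line; collar on the block, off centre under 8 mm across, 10 mm along (x of spacer_pom in the frame of picture_plate between -0.012 and 0.012 m and y of spacer_pom in the frame of picture_plate between -0.012 and 0.012 m and z of spacer_pom in the frame of picture_plate between 0.005 and 0.011 m and x of gauge_block in the frame of ring_gauge between -0.075 and -0.051 m and y of gauge_block in the frame of ring_gauge between -0.012 and 0.012 m and z of gauge_block in the frame of picture_plate between 0.005 and 0.011 m and angle between the y axis of gauge_block and the y axis of picture_plate, either way round below 0.25 rad and x of bushing_a in the frame of spare_lens between -0.0725 and -0.0485 m and y of bushing_a in the frame of spare_lens between -0.012 and 0.012 m and z of bushing_a in the frame of picture_plate between 0.005 and 0.011 m and x of collar_brass in the frame of gauge_block between -0.008 and 0.008 m and y of collar_brass in the frame of gauge_block between -0.01 and 0.01 m and z of collar_brass in the frame of gauge_block between 0.027 and 0.033 m and angle between each of spacer_pom, gauge_block, bushing_a, collar_brass's own z axis and vertical below 0.1 rad and linear speed of each of spacer_pom, gauge_block, bushing_a, collar_brass below 0.02 m/s); the robot touches nothing.
It also fails if it takes over 90 s, if anything falls off the work surface, if the arm or the gripper's body presses on something with over 40 N, if the wrist force passes 120 N, or if a joint passes its speed limit or range.

## Working session

There is one attempt and no reset: what is moved stays moved. The work goes in short steps, Python scripts to look and compute and a tool call to move; the robot and the scene stay as the last step left them, time stands still between calls to the robot, and variables do not carry over. Pictures are saved under pics/ and viewed, at most 14 in all, crops included, and the job is handed in when it is done.

Besides the shell and the picture viewer there is one more tool, called after "Call:" as name([rows], argument=value, ...), one row to a line, values as JSON. drive_tool: Moves the arm, as the interface text tells. Its arguments: {"type":"object","properties":{"increments":{"type":"array","items":{"type":"array","items":{"type":"number"}}},"squeeze":{"type":"number"}},"required":["increments"]}

```bash
mkdir -p pics; cat > h.py <<'E'
import numpy as np, cv2
from workcell import get_obs, capture, camera_info, tcp_to_grasp
def save(img,n): cv2.imwrite('pics/'+n,cv2.cvtColor(img,cv2.COLOR_RGB2BGR))
def world(ci,d):
    v,u=np.mgrid[0:d.shape[0],0:d.shape[1]]
    P=np.stack([(u-ci['cx'])/ci['fx']*d,(v-ci['cy'])/ci['fy']*d,d,np.ones_like(d)],-1)
    return (P@np.linalg.inv(np.array(ci['camera_from_world'])).T)[...,:3]
E
python3 - <<'E'
from h import *
o=get_obs(); print(o, tcp_to_grasp)
for n in ('top','scene'):
    ci=camera_info(n); im,d=capture(n); np.savez(n,im=im,d=d); save(im,n+'0.png')
    W=world(ci,d); np.save(n+'W',W)
    print(n,np.linalg.inv(ci['camera_from_world']).round(3).tolist(),ci['fx'])
E
```

```text
{'time_s': 0.0, 'joints': array([ 1.22737908e+00,  3.51253440e-01,  1.65241766e+00,  7.43308864e-06,
        1.13909796e+00, -8.46006853e-02]), 'dq': array([ 0.00222065, -0.00063048, -0.00118239, -0.00021405,  0.0006396 ,
       -0.00142742]), 'effort': array([-1.01758116e-03, -5.06120503e+01, -2.91382778e+01, -1.64825842e-04,
        4.67318780e-03,  3.32421587e-05]), 'position': array([0.14062847, 0.53137898, 0.23075144]), 'tcp_rot': array([-3.14042103e+00, -1.06129408e-04,  2.88277292e+00]), 'ft_force': array([0.20453629, 0.76047717, 0.64937699]), 'moment': array([-0.04812558,  0.00598503,  0.01936608]), 'gripper_force': 0.0, 'width': 0.9994806165572906} 0.0187
top [[-0.018, -0.991, 0.136, 0.363], [-1.0, 0.019, 0.007, 0.166], [-0.009, -0.136, -0.991, 0.906], [0.0, 0.0, 0.0, 1.0]] 403.5170307783847
scene [[-0.91, 0.305, -0.281, 0.706], [0.414, 0.679, -0.606, 0.686], [0.006, -0.667, -0.745, 0.662], [0.0, 0.0, 0.0, 1.0]] 499.83834871907044
```

View pics/top0.png

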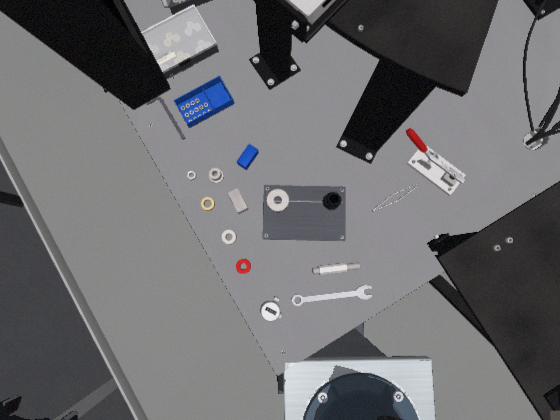

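View pics/scene0.png

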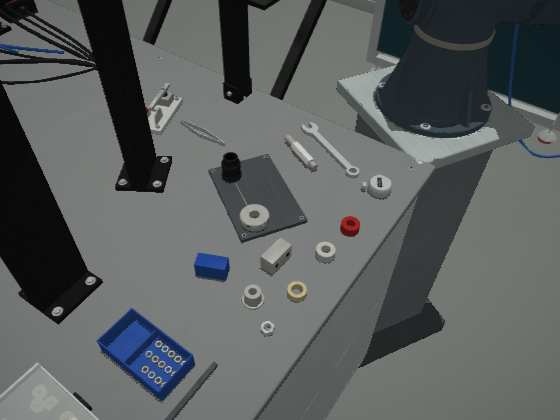

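The top view shows the plate at about (305,213) with its line at row 200. The ring gauge is on the left at (278,200) and the lens on the right at (332,201). The loose parts are the bushing (216,175), brass collar (208,203), gauge block (238,200) and white spacer (229,237). The look-alikes are the blue block (248,156) and the red ring (243,266).

```bash
python3 - <<'E'
from h import *
z=np.load('top.npz'); W=np.load('topW.npy'); im,d=z['im'],z['d']
S=np.load('scene.npz'); SW=np.load('sceneW.npy')
def blobs(W,win,lo=.004):
    x0,x1,y0,y1=win
    m=((W[...,2]>lo)&(W[...,2]<.06)&(W[...,0]>x0)&(W[...,0]<x1)&(W[...,1]>y0)&(W[...,1]<y1)).astype(np.uint8)
    n,l,s,c=cv2.connectedComponentsWithStats(m)
    for i in range(1,n):
        if s[i,4]<25: continue
        P=W[l==i]; zt=np.percentile(P[:,2],90); T=P[P[:,2]>zt-.005]
        r=cv2.minAreaRect((P[:,:2]*1000).astype(np.float32)); rt=cv2.minAreaRect((T[:,:2]*1000).astype(np.float32))
        print(s[i,4],c[i].round(1),'ztop',zt.round(4),'all',np.round(r[0],1),np.round(r[1],1),round(r[2],1),'top',np.round(rt[0],1),np.round(rt[1],1),round(rt[2],1))
win=(.3,.65,.0,.45)
print('floor z',np.median(W[225:235,200:210,2])); blobs(W,win); print('scene'); blobs(SW,win)
c=im[130:290,180:360]; save(cv2.resize(c,None,fx=4.4,fy=3.75,interpolation=cv2.INTER_CUBIC) if 0 else cv2.resize(c,None,fx=3.7,fy=3.7,interpolation=cv2.INTER_CUBIC),'topcrop.png')
E
```

```text
floor z 0.0006937682305291348
211 [344.3 140.5] ztop 0.0407 all [626.8   8.5] [35.4 32.8] 62.3 top [643.4   7.4] [15.9  1.7] 63.2
309 [247.4 156.5] ztop 0.0322 all [599.6 234.1] [34.8 50. ] 54.5 top [597.  230.3] [25.4 50. ] 54.6
140 [215.4 174.5] ztop 0.0257 all [556.9 302.7] [29.6 30.2] 10.4 top [559.1 304.3] [24.4 25. ] 19.8
53 [191.2 174.9] ztop 0.0116 all [558.8 359.7] [17.9 19.4] 8.8 top [558.8 359.7] [17.9 19.4] 8.8
4449 [304.2 212.8] ztop 0.0241 all [468.8 105.7] [188.6 123.2] 87.8 top [496.6 109.7] [ 48.9 160.7] 0.7
284 [237.8 200.8] ztop 0.0323 all [499.9 253.6] [58.5 26.3] 25.9 top [496.4 252.9] [49.8 24.5] 25.9
107 [207.5 203.5] ztop 0.0152 all [492.9 321.6] [28.5 28.3] 44.6 top [493.1 321.8] [28.  28.3] 45.0
144 [228.8 236.7] ztop 0.0185 all [416.8 273.5] [30.4 30.6] 89.6 top [417.7 274.2] [29.  28.8] 89.6
141 [242.9 266.2] ztop 0.0186 all [352.7 242.9] [30.9 31.6] 9.4 top [352.9 242.7] [30.9 30.3] 89.1
351 [333.3 268.3] ztop 0.0195 all [343.3  45.5] [22.3 90.9] 5.6 top [344.   45.6] [17.1 90.9] 5.1
scene
351 [301.8 153.2] ztop 0.0193 all [346.8  46.5] [18.  93.4] 7.8 to
[... 234 characters left out ...]

291 [349.7 225.2] ztop 0.0175 all [352.8 244.9] [33.1 31.2] 23.7 top [353.  244.5] [33.  30.8] 28.7
690 [275.2 255.1] ztop 0.0315 all [496.7 254.5] [51.4 26.5] 26.0 top [496.7 254.3] [51.3 25.9] 27.2
311 [325.  251.1] ztop 0.0174 all [417.8 275.7] [32.2 31.2] 41.6 top [418.1 275.7] [32.2 30.9] 44.0
746 [211.3 265.7] ztop 0.0313 all [597.5 232.3] [28.3 50.7] 52.5 top [597.1 231.7] [27.2 50.6] 52.8
267 [296.3 290.7] ztop 0.0146 all [493.9 323.5] [29.6 29.9] 45.3 top [494.2 323.5] [29.7 29.3] 39.0
352 [252.2 295.4] ztop 0.0254 all [559.8 307.2] [29.4 29.4] 19.4 top [559.1 305. ] [27.3 24. ] 66.8
134 [266.5 327.6] ztop 0.0109 all [560.3 361.2] [19.9 18.7] 55.3 top [560.3 361.2] [19.9 18.7] 55.3
```

View pics/topcrop.png

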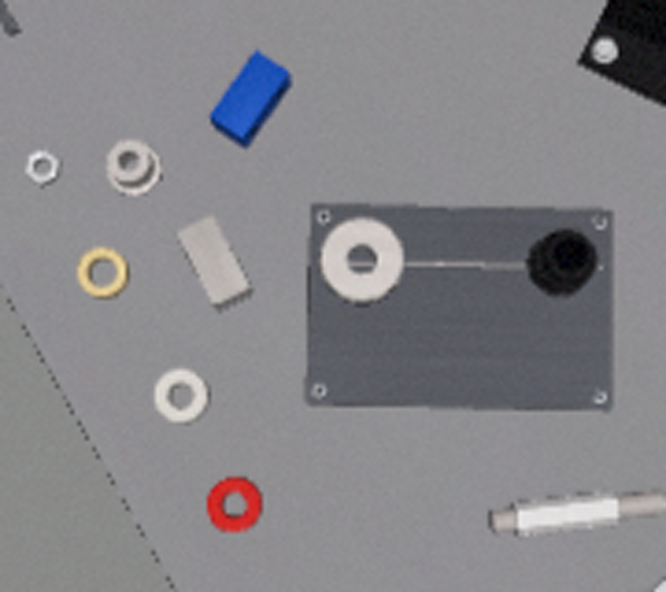

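The two cameras agree to about 2 mm. The next step is to refine the plate frame using the ring and lens.

```bash
python3 - <<'E'
from h import *
for n in('top','scene'):
    W=np.load(n+'W.npy'); 
    box=(W[...,0]>.38)&(W[...,0]<.56)&(W[...,1]>0)&(W[...,1]<.21)
    Z=W[...,2]; zp=np.median(Z[box&(Z>.004)&(Z<.013)])
    r=W[box&(Z>.021)&(Z<.029)&(W[...,1]>.12)]; l=W[box&(Z>.051)]
    p=W[box&(Z>.0055)&(Z<.013)]
    rp=cv2.minAreaRect((p[:,:2]*1000).astype(np.float32))
    cr=cv2.minEnclosingCircle((r[:,:2]*1000).astype(np.float32)); cl=cv2.minEnclosingCircle((l[:,:2]*1000).astype(np.float32))
    print(n,zp,rp,'ring',cr,'lens',cl)
    a=np.array(cr[0]);b=np.array(cl[0]); v=a-b; print('dist',np.hypot(*v),'mid',(a+b)/2,'yaw',np.degrees(np.arctan2(-v[0],v[1])))
E
```

```text
top 0.008540568650215685 ((463.3489990234375, 109.44187927246094), (142.98297119140625, 197.1632843017578), 1.1010560989379883) ring ((496.3359680175781, 164.8060302734375), 25.020227432250977) lens ((491.46527099609375, 44.758445739746094), 13.590838432312012)
dist 120.14635342718014 mid [493.90061951 104.78223801] yaw -2.3233903630592887
scene 0.008479833548771243 ((469.1825256347656, 107.06382751464844), (186.9716339111328, 122.32433319091797), 87.62779235839844) ring ((496.9600830078125, 166.009765625), 25.946794509887695) lens ((490.49761962890625, 46.06361770629883), 15.723835945129395)
dist 120.12011419183153 mid [493.72885132 106.03669167] yaw -3.084002492903527
```

```bash
cat > go.py <<'E'
import sys
from h import *
from scipy.spatial.transform import Rotation as R
# usage: go.py x y z(mm) yaw(deg): shift/turn from current pose in tool units
o=get_obs(); x,y,z,yaw=map(float,sys.argv[1:5])
Rc=R.from_euler('xyz',o['tcp_rot']); Rt=R.from_euler('xyz',[np.pi,0,np.radians(yaw)])
s=Rc.inv().apply(np.array([x,y,z])/1000-o['position'])/.025
t=np.degrees((Rc.inv()*Rt).as_rotvec())/6
print('turn',t.round(2),'shift',s.round(2),'t',o['time_s'],'w',o['width'],'pos',(o['position']*1000).round(1),np.degrees(o['tcp_rot']).round(1),'F',o['ft_force'].round(1),'g',o['gripper_force'])
E
python3 go.py 417.7 274.9 60 87.6
```

```text
turn [-1.000e-02  1.000e-02  1.293e+01] shift [-13.34  -7.08   6.84] t 0.1 w 0.9998903118419529 pos [140.6 531.4 230.8] [-179.9   -0.   165.2] F [-0.1  1.1  0.4] g 0.0
```

Call:
drive_tool([
  [0, 0, 12.93, -13.34, -7.08, 6.84, 0.6],
  [0, 0, 12.93, -13.34, -7.08, 6.84, 0.6],
  [0, 0, 12.93, -13.34, -7.08, 6.84, 0.6],
  [0, 0, 12.93, -13.34, -7.08, 6.84, 0.6],
  [0, 0, 12.93, -13.34, -7.08, 6.84, 0.6],
  [0, 0, 12.93, -13.34, -7.08, 6.84, 0.6],
  [0, 0, 12.93, -13.34, -7.08, 6.84, 0.6],
  [0, 0, 12.93, -13.34, -7.08, 6.84, 0.6],
  [0, 0, 12.93, -13.34, -7.08, 6.84, 0.6],
  [0, 0, 12.93, -13.34, -7.08, 6.84, 0.6],
], squeeze=40)

```text
time_s: 0.93
position: [0.4189, 0.2735, 0.0593]
tcp_rot: [-3.141, 0.0, 1.626]
ft_force: [0.0, 0.4, 0.5]
width: 0.603
gripper_force: 0.0
```

```bash
python3 go.py 417.7 274.9 60 87.6
```

```text
turn [-0.    0.    0.93] shift [ 0.06 -0.04 -0.03] t 0.9333 w 0.6031293547964379 pos [418.9 273.5  59.3] [-180.     0.    93.2] F [0.  0.4 0.5] g 0.0
```

Call:
drive_tool([
  [0, 0, 0.95, 0, 0, 0, 0.6],
  [0, 0, 0.95, 0, 0, 0, 0.6],
  [0, 0, 0.95, 0, 0, 0, 0.6],
])

```text
time_s: 1.18
position: [0.4176, 0.2752, 0.0602]
tcp_rot: [-3.141, 0.0, 1.536]
ft_force: [-0.4, 0.2, -0.2]
width: 0.602
gripper_force: 0.0
```

```bash
python3 - <<'E'
from h import *
ci=camera_info('wrist'); im,d=capture('wrist'); save(im,'w1.png'); W=world(ci,d); np.save('w1W',W)
C=np.array(ci['camera_from_world'])
for p in [(417.7,274.9,16),(417.7,274.9,0)]:
    q=C@np.array([*(np.array(p)/1000),1]); print(q[:3]@[1,0,0]/q[2]*ci['fx']+ci['cx'],q[1]/q[2]*ci['fy']+ci['cy'],q[2])
E
python3 go.py 417.7 274.9 3 87.6
```

```text
281.8793660168816 237.40718811577372 0.1959706102209645
281.84094587415376 228.44351384573108 0.2114256647599022
turn [-0.   -0.    0.08] shift [-0.03  0.01  2.3 ] t 1.2333 w 0.599806104874302 pos [417.4 275.7  60.5] [-180.    -0.    88.1] F [0.3 0.7 0.7] g 0.0
```

View pics/w1.png

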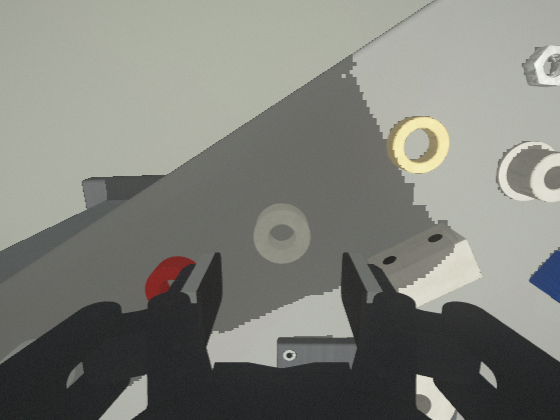

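The wrist view shows the spacer at (282,232), where it was predicted at (282,237), and centred between the fingers at columns 215 and 345. I can descend and grip it.

Call:
drive_tool([
  [0, 0, 0.08, 0, 0, 1.2, 0.6],
  [0, 0, 0.08, 0, 0, 1.9, 0.6],
  [0, 0, 0.08, 0, 0, 2.3, 0.6],
  [0, 0, 0.08, 0, 0, 2.3, 0.6],
  [0, 0, 0.08, 0, 0, 2.3, 0.2],
  [0, 0, 0.08, 0, 0, 2.3, 0.2],
  [0, 0, 0.08, 0, 0, 2.3, 0.2],
  [0, 0, 0.08, 0, 0, 2.3, 0.2],
  [0, 0, 0.08, 0, 0, 2.3, 0.2],
], squeeze=40)

```text
time_s: 1.98
position: [0.4182, 0.2758, 0.004]
tcp_rot: [3.14, -0.001, 1.525]
ft_force: [-3.3, 1.7, 7.1]
width: 0.352
gripper_force: 40.1
```

```bash
python3 go.py 493.8 105.4 60 87.6
```

```text
turn [ 0.01 -0.01 -0.04] shift [-6.67  3.33 -2.24] t 1.9833 w 0.3516568224389293 pos [418.2 275.8   4. ] [ 1.799e+02 -1.000e-01  8.740e+01] F [-3.3  1.7  7.1] g 40.12308015022427
```

Call:
drive_tool([
  [0, 0, 0, 0, 0, -1, 0.2],
  [0, 0, 0, 0, 0, -2.24, 0.2],
  [0, 0, 0, -1.2, 0.6, -2.24, 0.2],
  [0, 0, 0, -2.6, 1.3, -2.24, 0.2],
  [0, 0, 0, -4, 2, -2.24, 0.2],
  [0, 0, 0, -5.3, 2.65, -2.24, 0.2],
  [0, 0, 0, -6.3, 3.15, -2.24, 0.2],
  [0, 0, 0, -6.67, 3.33, -2.24, 0.2],
  [0, 0, 0, -6.67, 3.33, -2.24, 0.2],
  [0, 0, 0, -6.67, 3.33, -2.24, 0.2],
])

```text
time_s: 2.82
position: [0.4933, 0.105, 0.059]
tcp_rot: [3.141, -0.0, 1.524]
ft_force: [-0.4, 0.5, -1.2]
width: 0.351
gripper_force: 40.2
```

```bash
python3 go.py 493.8 105.4 12.5 87.6
```

```text
turn [ 0.   -0.   -0.05] shift [0.02 0.02 1.86] t 2.8167 w 0.3510592584160314 pos [493.3 105.   59. ] [180.   -0.   87.3] F [-0.4  0.5 -1.2] g 40.200958095956594
```

Call:
drive_tool([
  [0, 0, 0, 0, 0, 0.9, 0.2],
  [0, 0, 0, 0, 0, 1.5, 0.2],
  [0, 0, 0, 0, 0, 1.86, 0.2],
  [0, 0, 0, 0, 0, 1.86, 0.2],
  [0, 0, 0, 0, 0, 1.86, 0.6],
  [0, 0, 0, 0, 0, 1.86, 0.6],
  [0, 0, 0, 0, 0, 1.86, 0.6],
  [0, 0, 0, 0, 0, 1.3, 0.6],
  [0, 0, 0, 0, 0, 0, 0.6],
  [0, 0, 0, 0, 0, 0, 0.6],
])

```text
time_s: 3.65
position: [0.4956, 0.1054, 0.0631]
tcp_rot: [3.135, -0.001, 1.525]
ft_force: [1.0, 0.0, 0.9]
width: 0.601
gripper_force: 0.0
```

```bash
python3 go.py 496.6 253.7 90 26.4
```

```text
turn [ 0.05 -0.04 10.16] shift [ 5.93 -0.22 -1.07] t 3.65 w 0.600734109817969 pos [495.6 105.4  63.1] [ 1.797e+02 -1.000e-01  8.740e+01] F [1.  0.  0.9] g 0.0
```

Call:
drive_tool([
  [0, 0, 10.2, 1.5, -0.1, -1.1, 0.6],
  [0, 0, 10.2, 3, -0.14, -1.1, 0.6],
  [0, 0, 10.2, 4.5, -0.14, -1.1, 0.6],
  [0, 0, 10.2, 5.93, -0.14, -1.1, 0.6],
  [0, 0, 10.2, 5.93, -0.14, -1.1, 0.6],
  [0, 0, 10.2, 5.93, -0.14, -1.1, 0.6],
  [0, 0, 10.2, 5.93, -0.14, -1.1, 0.6],
  [0, 0, 10.2, 5.93, -0.14, -1.1, 0.6],
  [0, 0, 10.2, 5.93, -0.14, -1.1, 0.6],
  [0, 0, 10.2, 5.93, -0.14, -1.1, 0.6],
])

```text
time_s: 4.48
position: [0.4966, 0.2533, 0.0865]
tcp_rot: [3.142, -0.001, 0.452]
ft_force: [0.9, -1.1, -0.6]
width: 0.6
gripper_force: 0.0
```

```bash
python3 go.py 496.6 253.7 10 26.4;  python3 - <<'E'
from h import *
im,d=capture('wrist'); save(im,'w2.png'); im,d=capture('top');save(cv2.resize(im[150:270,190:360],None,fx=4,fy=4),'t2.png')
E
```

```text
turn [ 0.   -0.01 -0.08] shift [ 0.   -0.01  3.06] t 4.4833 w 0.5996770244483649 pos [496.6 253.3  86.5] [180.   -0.   25.9] F [ 0.9 -1.1 -0.6] g 0.0
```

View pics/w2.png

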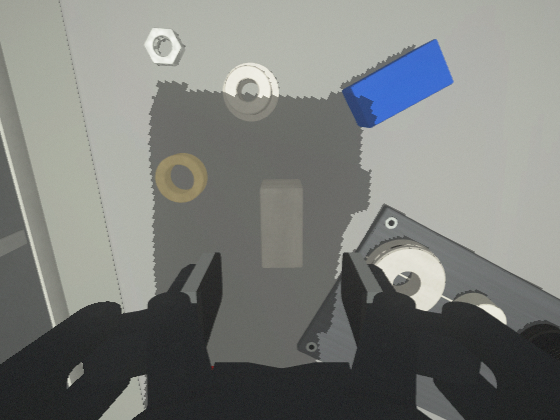

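The wrist view shows the block at (282,225), square to the fingers and centred between them, with the spacer standing on the line at (480,305). I can descend and grip the block.

Call:
drive_tool([
  [0, 0, 0, 0, 0, 1.2, 0.6],
  [0, 0, 0, 0, 0, 2.3, 0.6],
  [0, 0, 0, 0, 0, 3.06, 0.6],
  [0, 0, 0, 0, 0, 3.06, 0.6],
  [0, 0, 0, 0, 0, 3.06, 0.1],
  [0, 0, 0, 0, 0, 3.06, 0.1],
  [0, 0, 0, 0, 0, 3.06, 0.1],
  [0, 0, 0, 0, 0, 3.06, 0.1],
  [0, 0, 0, 0, 0, 3.06, 0.1],
  [0, 0, 0, 0, 0, 3.06, 0.1],
], squeeze=60)

```text
time_s: 5.42
position: [0.4975, 0.2535, 0.0113]
tcp_rot: [3.141, -0.002, 0.457]
ft_force: [-1.7, -0.0, 7.4]
width: 0.276
gripper_force: 60.4
```

```bash
python3 go.py 433.4 168 70 87.9
```

```text
turn [ 1.000e-02 -2.000e-02 -1.028e+01] shift [-3.8   1.94 -2.36] t 5.4167 w 0.27560977822677435 pos [497.5 253.5  11.3] [ 1.80e+02 -1.00e-01  2.62e+01] F [-1.7 -0.   7.4] g 60.392714738845825
```

Call:
drive_tool([
  [0, 0, 0, 0, 0, -1, 0.1],
  [0, 0, 0, 0, 0, -2.36, 0.1],
  [0, 0, -1.19, -0.6, 0.3, -2.36, 0.1],
  [0, 0, -2.38, -1.2, 0.6, -2.36, 0.1],
  [0, 0, -3.57, -1.8, 0.9, -2.36, 0.1],
  [0, 0, -4.76, -2.4, 1.2, -2.36, 0.1],
  [0, 0, -5.95, -3, 1.5, -2.36, 0.1],
  [0, 0, -7.14, -3.5, 1.8, -2.36, 0.1],
  [0, 0, -8.33, -3.8, 1.94, -2.36, 0.1],
  [0, 0, -9.5, -3.8, 1.94, -2.36, 0.1],
])

```text
time_s: 6.25
position: [0.4316, 0.1665, 0.0691]
tcp_rot: [-3.141, 0.0, 1.457]
ft_force: [0.8, 0.3, -3.8]
width: 0.276
gripper_force: 60.1
```

Call:
drive_tool([
  [0, 0, -0.74, 0, 0, 0, 0.1],
  [0, 0, -0.74, 0, 0, 0, 0.1],
  [0, 0, -0.74, 0, 0, 0, 0.1],
])

```text
time_s: 6.5
position: [0.4328, 0.1677, 0.0691]
tcp_rot: [3.141, -0.0, 1.527]
ft_force: [-1.0, -0.5, -3.2]
width: 0.276
gripper_force: 60.1
```

```bash
python3 go.py 433.4 168 19.3 87.6
```

```text
turn [ 0.   -0.   -0.02] shift [0.01 0.02 1.99] t 6.5 w 0.275817767128571 pos [432.8 167.7  69.1] [180.   -0.   87.5] F [-1.  -0.5 -3.2] g 60.099159479141235
```

Call:
drive_tool([
  [0, 0, 0, 0, 0, 1, 0.1],
  [0, 0, 0, 0, 0, 1.6, 0.1],
  [0, 0, 0, 0, 0, 1.97, 0.1],
  [0, 0, 0, 0, 0, 1.97, 0.1],
  [0, 0, 0, 0, 0, 1.97, 0.1],
  [0, 0, 0, 0, 0, 1.97, 0.4],
  [0, 0, 0, 0, 0, 1.97, 0.4],
  [0, 0, 0, 0, 0, 1.97, 0.4],
  [0, 0, 0, 0, 0, 1, 0.4],
  [0, 0, 0, 0, 0, -0.4, 0.4],
])

```text
time_s: 7.33
position: [0.4313, 0.1672, 0.0778]
tcp_rot: [-3.137, 0.001, 1.529]
ft_force: [0.2, 0.3, -0.2]
width: 0.4
gripper_force: 0.0
```

```bash
python3 go.py 559.2 304.8 75 87.6
```

```text
turn [-0.04  0.01 -0.  ] shift [5.71 4.88 0.08] t 7.3333 w 0.4003064129269408 pos [431.3 167.2  77.8] [-1.797e+02  1.000e-01  8.760e+01] F [ 0.2  0.3 -0.2] g 0.0
```

Call:
drive_tool([
  [0, 0, 0, 1.1, 0.9, 0, 0.6],
  [0, 0, 0, 2.3, 1.9, 0, 0.6],
  [0, 0, 0, 3.5, 2.9, 0, 0.6],
  [0, 0, 0, 4.7, 3.9, 0, 0.6],
  [0, 0, 0, 5.68, 4.8, 0.2, 0.6],
  [0, 0, 0, 5.68, 4.8, 0.2, 0.6],
  [0, 0, 0, 5.68, 4.8, 0.2, 0.6],
  [0, 0, 0, 5.68, 4.8, 0.2, 0.6],
])

```text
time_s: 8.0
position: [0.558, 0.3041, 0.0736]
tcp_rot: [-3.141, 0.001, 1.529]
ft_force: [-0.0, -0.7, 0.2]
width: 0.6
gripper_force: 0.0
```

```bash
python3 go.py 559.2 304.8 8 87.6;  python3 - <<'E'
from h import *
im,d=capture('wrist'); save(im,'w3.png'); im,d=capture('top');save(cv2.resize(im[150:270,190:360],None,fx=4,fy=4),'t3.png')
E
```

```text
turn [-0.01  0.01  0.  ] shift [0.03 0.05 2.62] t 8.0 w 0.6000632697702943 pos [558.  304.1  73.6] [-180.     0.    87.6] F [-0.  -0.7  0.2] g 0.0
```

View pics/w3.png

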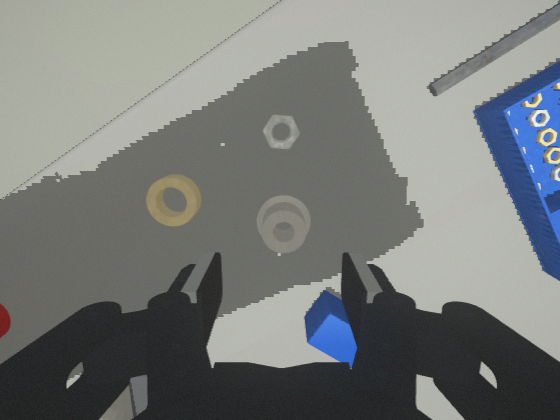

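View pics/t3.png

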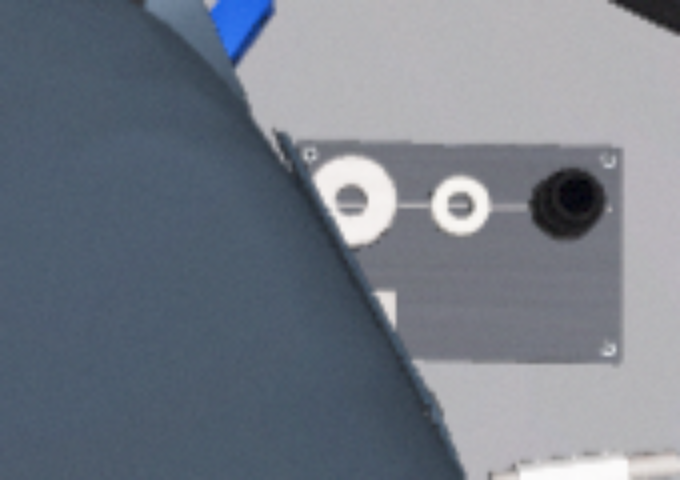

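The wrist view shows the bushing body at (283,228), centred between the fingers. The top view shows the spacer on the line at (461,205), midway between the ring (352,201) and the lens (568,204). I can grip the bushing.

Call:
drive_tool([
  [0, 0, 0, 0.02, 0.03, 1.2, 0.6],
  [0, 0, 0, 0.02, 0.03, 2.1, 0.6],
  [0, 0, 0, 0.02, 0.03, 2.6, 0.6],
  [0, 0, 0, 0.02, 0.03, 2.6, 0.6],
  [0, 0, 0, 0.02, 0.03, 2.6, 0.1],
  [0, 0, 0, 0.02, 0.03, 2.6, 0.1],
  [0, 0, 0, 0.02, 0.03, 2.6, 0.1],
  [0, 0, 0, 0.02, 0.03, 2.6, 0.1],
  [0, 0, 0, 0.02, 0.03, 2.6, 0.1],
  [0, 0, 0, 0.02, 0.03, 2.6, 0.1],
], squeeze=50)

```text
time_s: 8.93
position: [0.5603, 0.3053, 0.0106]
tcp_rot: [3.139, -0.001, 1.529]
ft_force: [-0.2, -1.2, 7.1]
width: 0.276
gripper_force: 49.6
```

```bash
python3 go.py 430.8 48 85 87.6
```

```text
turn [ 0.02 -0.01  0.  ] shift [-10.5   -4.74  -3.  ] t 8.9333 w 0.27608981227131396 pos [560.3 305.3  10.6] [ 1.799e+02 -1.000e-01  8.760e+01] F [-0.2 -1.2  7.1] g 49.57759624710263
```

Call:
drive_tool([
  [0, 0, 0, 0, 0, -1, 0.1],
  [0, 0, 0, 0, 0, -2.4, 0.1],
  [0, 0, 0, -1.3, -0.6, -3, 0.1],
  [0, 0, 0, -2.8, -1.26, -3, 0.1],
  [0, 0, 0, -4.3, -1.94, -3, 0.1],
  [0, 0, 0, -5.8, -2.6, -3, 0.1],
  [0, 0, 0, -7.3, -3.3, -3, 0.1],
  [0, 0, 0, -8.7, -3.93, -3, 0.1],
  [0, 0, 0, -9.8, -4.42, -3, 0.1],
  [0, 0, 0, -10.5, -4.74, -3, 0.1],
])

```text
time_s: 9.77
position: [0.4286, 0.0457, 0.0844]
tcp_rot: [3.141, 0.0, 1.528]
ft_force: [0.6, 0.2, -0.5]
width: 0.278
gripper_force: 49.5
```

Call:
drive_tool([
  [0, 0, 0, 0, 0, 0, 0.1],
  [0, 0, 0, 0, 0, 0, 0.1],
])

```text
time_s: 9.93
position: [0.4303, 0.0471, 0.0845]
tcp_rot: [3.14, -0.0, 1.527]
ft_force: [0.3, 1.6, -1.1]
width: 0.271
gripper_force: 49.5
```

```bash
python3 go.py 430.8 48 18.8 87.6
```

```text
turn [ 0.01 -0.   -0.02] shift [0.03 0.02 2.63] t 9.9333 w 0.27096556080928774 pos [430.3  47.1  84.5] [179.9  -0.   87.5] F [ 0.3  1.6 -1.1] g 49.483034900220666
```

Call:
drive_tool([
  [0, 0, 0, 0.02, 0.02, 1.2, 0.1],
  [0, 0, 0, 0.02, 0.02, 2.1, 0.1],
  [0, 0, 0, 0.02, 0.02, 2.6, 0.1],
  [0, 0, 0, 0.02, 0.02, 2.6, 0.1],
  [0, 0, 0, 0.02, 0.02, 2.6, 0.1],
  [0, 0, 0, 0.02, 0.02, 2.6, 0.45],
  [0, 0, 0, 0.02, 0.02, 2.6, 0.45],
  [0, 0, 0, 0.02, 0.02, 2.6, 0.45],
  [0, 0, 0, 0.02, 0.02, 1.5, 0.45],
  [0, 0, 0, 0.02, 0.02, 0, 0.45],
])

```text
time_s: 10.77
position: [0.429, 0.0482, 0.083]
tcp_rot: [-3.137, 0.0, 1.529]
ft_force: [-0.3, -0.3, 0.5]
width: 0.449
gripper_force: 0.0
```

```bash
python3 go.py 493.8 322.7 70 87.6
```

```text
turn [-0.05  0.    0.  ] shift [11.08  2.13  0.51] t 10.7667 w 0.44892404892345655 pos [429.   48.2  83. ] [-179.7    0.    87.6] F [-0.3 -0.3  0.5] g 0.0
```

Call:
drive_tool([
  [0, 0, 0, 1.5, 0.3, 0, 0.6],
  [0, 0, 0, 3, 0.6, 0, 0.6],
  [0, 0, 0, 4.5, 0.9, 0, 0.6],
  [0, 0, 0, 6, 1.2, 0, 0.6],
  [0, 0, 0, 7.5, 1.5, 0, 0.6],
  [0, 0, 0, 9, 1.7, 0.2, 0.6],
  [0, 0, 0, 10.3, 1.95, 0.5, 0.6],
  [0, 0, 0, 11.08, 2.06, 0.5, 0.6],
  [0, 0, 0, 11.08, 2.06, 0.5, 0.6],
  [0, 0, 0, 11.08, 2.06, 0.5, 0.6],
])

```text
time_s: 11.6
position: [0.4933, 0.3233, 0.0713]
tcp_rot: [3.142, 0.0, 1.531]
ft_force: [0.3, -0.0, -0.1]
width: 0.596
gripper_force: 0.0
```

```bash
python3 go.py 493.8 322.7 2.5 87.6;  python3 - <<'E'
from h import *
im,d=capture('wrist'); save(im,'w4.png')
ci=camera_info('scene'); im,d=capture('scene');save(cv2.resize(im[140:260,190:330],None,fx=5,fy=5),'s4.png')
W=world(ci,d); np.save('s4W',W)
E
```

```text
turn [0.   0.   0.02] shift [-0.02  0.02  2.75] t 11.6 w 0.5957898138299811 pos [493.3 323.3  71.3] [180.    0.   87.7] F [ 0.3 -0.  -0.1] g 0.0
```

View pics/w4.png

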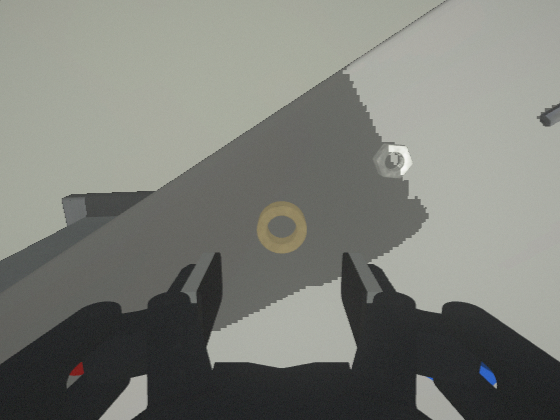

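View pics/s4.png

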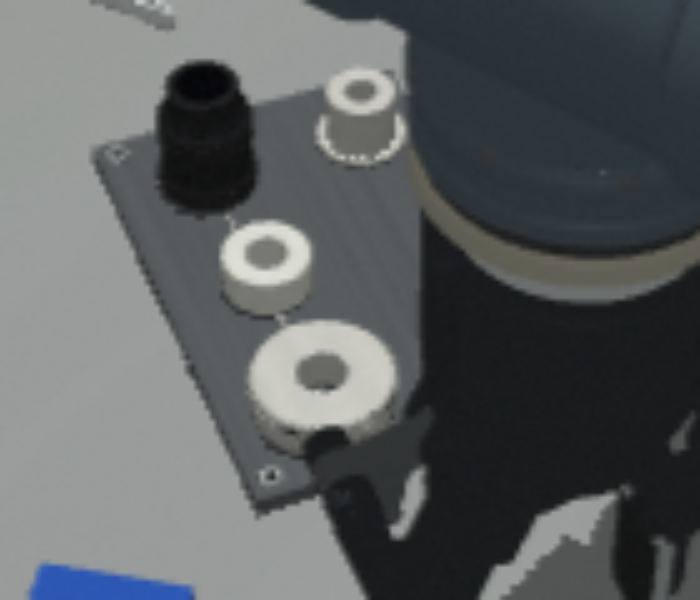

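The wrist view shows the collar at (282,227), centred between the fingers. The scene crop shows the spacer and bushing upright on the plate at (266,265) and (360,115). I can grip the collar.

Call:
drive_tool([
  [0, 0, 0, -0.01, 0.02, 1.2, 0.6],
  [0, 0, 0, -0.01, 0.02, 2.2, 0.6],
  [0, 0, 0, -0.01, 0.02, 2.75, 0.6],
  [0, 0, 0, -0.01, 0.02, 2.75, 0.6],
  [0, 0, 0, -0.01, 0.02, 2.75, 0.1],
  [0, 0, 0, -0.01, 0.02, 2.75, 0.1],
  [0, 0, 0, -0.01, 0.02, 2.75, 0.1],
  [0, 0, 0, -0.01, 0.02, 2.75, 0.1],
  [0, 0, 0, -0.01, 0.02, 2.75, 0.1],
  [0, 0, 0, -0.01, 0.02, 2.75, 0.1],
], squeeze=40)

```text
time_s: 12.53
position: [0.4949, 0.3228, 0.004]
tcp_rot: [3.14, -0.001, 1.529]
ft_force: [0.0, -2.3, 7.2]
width: 0.324
gripper_force: 40.1
```

```bash
python3 go.py 433.4 168 130 87.6
```

```text
turn [ 0.02 -0.01  0.  ] shift [-6.28 -2.19 -5.05] t 12.5333 w 0.32375710441313027 pos [494.9 322.8   4. ] [ 1.799e+02 -1.000e-01  8.760e+01] F [ 0.  -2.3  7.2] g 40.13890176429413
```

Call:
drive_tool([
  [0, 0, 0, 0, 0, -1, 0.1],
  [0, 0, 0, 0, 0, -2.4, 0.1],
  [0, 0, 0, -0.8, -0.28, -3.8, 0.1],
  [0, 0, 0, -2, -0.7, -5.05, 0.1],
  [0, 0, 0, -3.3, -1.15, -5.05, 0.1],
  [0, 0, 0, -4.6, -1.6, -5.05, 0.1],
  [0, 0, 0, -5.7, -2, -5.05, 0.1],
  [0, 0, 0, -6.28, -2.19, -5.05, 0.1],
  [0, 0, 0, -6.28, -2.19, -5.05, 0.1],
  [0, 0, 0, -6.28, -2.19, -5.05, 0.1],
])

```text
time_s: 13.37
position: [0.4331, 0.1677, 0.1295]
tcp_rot: [3.14, -0.001, 1.528]
ft_force: [0.1, 0.8, 0.1]
width: 0.323
gripper_force: 39.8
```

```bash
python3 - <<'E'
from h import *
ci=camera_info('wrist'); im,d=capture('wrist'); save(im,'w5.png'); W=world(ci,d)
m=((W[...,2]>.033)&(W[...,2]<.043)&(abs(W[...,0]-.4334)<.06)&(abs(W[...,1]-.168)<.05)&(d>0)).astype(np.uint8)
n,l,s,c=cv2.connectedComponentsWithStats(m)
for i in range(1,n):
    if s[i,4]>150: print(s[i],c[i],cv2.minAreaRect((W[l==i][:,:2]*1000).astype(np.float32)),np.median(W[l==i][:,2]))
C=np.array(ci['camera_from_world'])
for a,b in [(0,0),(12.5,25),(12.5,-25),(-12.5,-25),(-12.5,25)]:
    p=np.array([433.4+a*.9991+b*.0419,168-a*.0419+b*.9991,38])/1000; q=C@[*p,1]; print(a,b,(q[0]/q[2]*ci['fx']+ci['cx']).round(1),(q[1]/q[2]*ci['fy']+ci['cy']).round(1))
E
python3 go.py 433.4 168 42.5 87.6
```

```text
[ 263  178   37   62 2127] [280.69158439 206.74659144] ((432.9207763671875, 170.6618194580078), (43.290504455566406, 24.77202796936035), 86.85780334472656) 0.03651238886035421
0 0 281.8 213.6
12.5 25 300.5 177.3
12.5 -25 299.6 247.9
-12.5 -25 264.0 247.9
-12.5 25 262.9 177.4
turn [ 0.01 -0.01 -0.  ] shift [-0.01 -0.    3.48] t 13.4167 w 0.32324868239516247 pos [433.4 168.3 129.4] [179.9  -0.   87.6] F [ 0.7  0.5 -1.5] g 39.79951818357222
```

View pics/w5.png

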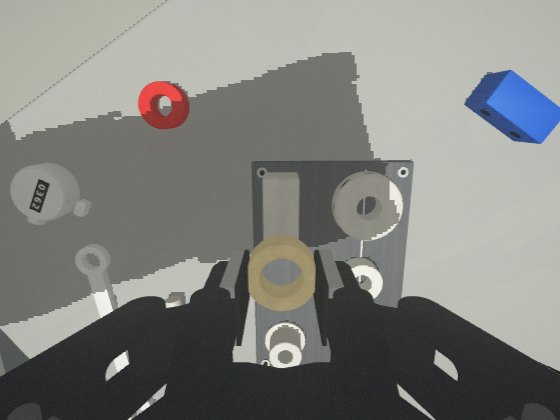

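The wrist view shows the block standing at (281,207), parallel to the line and within about 1 mm of its predicted outline, with the collar held at (282,273). I can lower the collar.

Call:
drive_tool([
  [0, 0, 0, 0, 0, 1.2, 0.1],
  [0, 0, 0, 0, 0, 2.3, 0.1],
  [0, 0, 0, 0, 0, 3.1, 0.1],
  [0, 0, 0, 0, 0, 3.48, 0.1],
  [0, 0, 0, 0, 0, 3.48, 0.1],
  [0, 0, 0, 0, 0, 3.48, 0.1],
])

```text
time_s: 13.92
position: [0.4332, 0.1687, 0.0417]
tcp_rot: [-3.142, -0.0, 1.53]
ft_force: [0.2, 0.7, -0.3]
width: 0.323
gripper_force: 45.3
```

Call:
drive_tool([
  [0, 0, 0, 0, 0, 0, 0.5],
  [0, 0, 0, 0, 0, 0, 0.5],
  [0, 0, 0, 0, 0, 0, 0.5],
  [0, 0, 0, 0, 0, -1, 0.5],
  [0, 0, 0, 0, 0, -2, 0.5],
  [0, 0, 0, 2, -1, -2.5, 0.5],
  [0, 0, 0, 4, -2, -3, 0.5],
  [0, 0, 0, 5.5, -3.2, -3, 0.5],
  [0, 0, 0, 7, -4, -3, 0.5],
  [0, 0, 0, 7, -4, -3, 0.5],
])

```text
time_s: 14.75
position: [0.3389, 0.3489, 0.1176]
tcp_rot: [3.141, -0.001, 1.529]
ft_force: [0.4, 0.6, 1.0]
width: 0.502
gripper_force: 0.0
```

```bash
python3 - <<'E'
from h import *
ci=camera_info('scene'); im,d=capture('scene'); a=cv2.resize(im[130:270,180:340],None,fx=4,fy=4); save(a,'s6.png')
ci=camera_info('top'); im,d=capture('top'); save(cv2.resize(im[150:270,190:360],None,fx=4,fy=4),'t6.png'); W=world(ci,d)
u=np.array([.9991,-.0419]); v=np.array([.0419,.9991]); o=np.array([.4938,.1054])
P=np.stack([(W[...,:2]-o)@u,(W[...,:2]-o)@v,W[...,2]-.0085],-1)*1000
for n,cx,cy,zl,zh,w in [('spacer',0,0,12,20,22),('block',-63,60,26,34,32),('collar',-63,60,39,47,25),('bushing',-60.5,-60,20,28,20)]:
    m=(abs(P[...,0]-cx)<w)&(abs(P[...,1]-cy)<w)&(P[...,2]>zl)&(P[...,2]<zh)
    print(n,m.sum(), cv2.minAreaRect(P[m][:,:2].astype(np.float32)) if m.sum()>5 else '', np.median(P[m][:,2]) if m.any() else '')
E
python3 go.py 433.4 168 100 87.6
```

```text
spacer 131 ((-2.015747308731079, -0.7956562042236328), (31.196704864501953, 30.530790328979492), 45.4334716796875) 16.11392548574215
block 173 ((-64.41026306152344, 58.8890380859375), (23.959136962890625, 47.55118179321289), 1.0514929294586182) 29.895238690234645
collar 103 ((-63.627105712890625, 59.910804748535156), (27.891687393188477, 27.659231185913086), 0.6190847754478455) 42.99870266017509
bushing 91 ((-61.4528694152832, -59.185997009277344), (24.200437545776367, 24.05020523071289), 2.5706512928009033) 24.061192425081707
turn [ 0.01 -0.02  0.05] shift [-7.16  4.08  0.69] t 14.85 w 0.5022367803693176 pos [338.1 350.7 117.5] [ 1.799e+02 -1.000e-01  8.790e+01] F [ 0.2 -0.8 -0.2] g 0.0
```

View pics/t6.png

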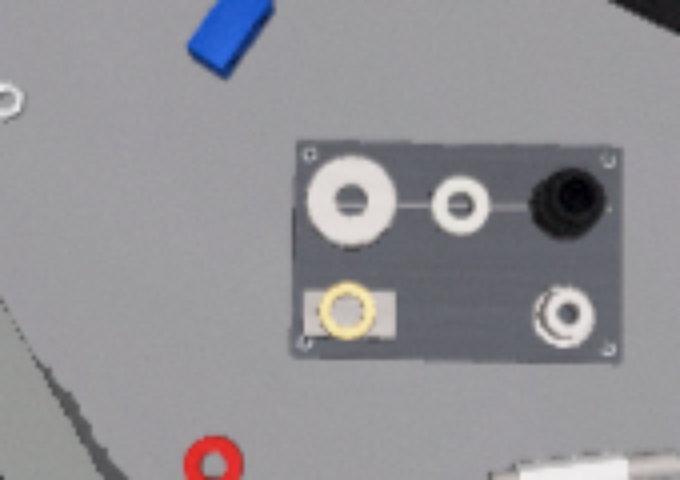

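View pics/s6.png

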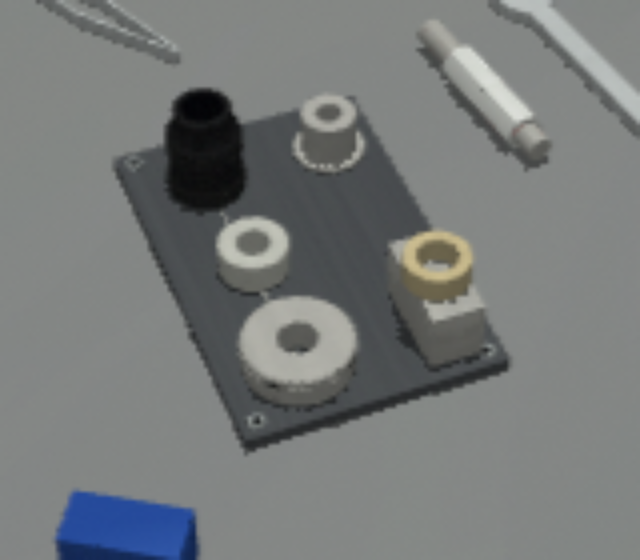

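The top and scene views show all four parts upright in place: spacer (461,205), block (350,314), bushing (567,315) and collar centred on the block (348,311). All are within about 2 mm of target, and the arm is clear.

```bash
python3 -c "
from workcell import sign_off,get_obs
print(get_obs()['dq'].round(4)); print(sign_off())"
```

```text
[-0.0903 -0.0029  0.0351 -0.0155 -0.0084 -0.0873]
the job is handed in; nothing more can be done
None
```

The job is handed in at about 15 s on the robot's clock: spacer, gauge block, bushing and collar are all set out upright, and the last pictures put each within about 2 mm of its target.

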